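Hold the board down for the saw

ROBOT

A 6-joint arm with a two-finger parallel gripper is mounted at the origin on the work surface. World frame = base frame: x ahead of the robot, y to its left, z up, the work surface at z = 0. Lengths are in m, angles in rad, forces in N, time in s.
With the tool pointing down it reaches from about 0.35 to 0.85 m from the base axis. Payload 8.1 kg.
Tool frame: the origin (TCP) lies midway between the tips of the shut fingers; the grasp point (between the pads) lies 19 mm behind it (robot.grip_point_offset is the distance from the TCP to the grasp point, in m); z points along the fingers, y is the line along which they close (so a half turn about z gives the same grasp; the last joint's range is limited). The gripper opens to 93 mm and grips with 3 to 60 N. Pads are 15 mm wide; open, the fingers measure 128 mm over their backs; the gripper's body (75 mm by 188 mm) begins 65 mm behind the grasp point.
Start: joints at [1.117, 0.13, 1.488, -0, 1.523, -0.085], TCP at [0.216, 0.56, 0.188] pointing down, gripper open.
Joint ranges: [-2.96, 2.96], [-0.89, 2.26], [0.02, 2.5], [-1.34, 4.48], [0, 2.73], [-2.66, 2.66]. Speed limits (rad/s): [2.39, 2.39, 2.79, 3.14, 3.14, 3.14].

INTERFACE

Orientations are given as a rotation vector (axis times angle).
In Python, from plant import robot, read_camera, job gives the robot as it stands.
- The arm moves only by the shell command python3 -m inch 'ROWS' [FORCE]. ROWS is JSON, one flat list of numbers, 5 for each row, row after row: the shift along the world's x, y, z in mm, then the turn about the world's z in degrees, then the opening in per cent of the stroke, from 0 (shut) to 100 (fully open). In form: [dx, dy, dz, yaw, hand, dx, dy, dz, yaw, hand, ...]. A call has 1 to 10 rows; each row is the pose to reach, as a shift and turn from the pose commanded when the call began; what a row does not reach only later rows make up. A row lasts 1/12 s, in which the tool goes at most 41.7 mm and 7.16 degrees, less where a joint would pass 70% of its speed; a pose out of reach is approached as far as the arm can. A call with a gripper value outside its range is refused whole. The fingers move at their own pace and stop on an object; FORCE is the grip in N (left out, the last holds). Time passes only in rows, so rows that repeat a pose let the fingers close. It gives the time, the measured TCP pose, the force, the opening and the grip force at its end, in the units of the state.
- robot.read_state(): the state, without advancing time (a new reading comes with each control period).
- read_camera(name): name is "scene" or "top"; returns a dict with "image" (384x512x3 uint8, blue, green, red), "K" (3x3 intrinsics, pixels), "D" ([k1, k2, p1, p2, k3] as OpenCV has them; the pictures are not rectified), "extrinsics" (4x4, takes a point from world to camera coordinates). Camera axes: x right, y down, z forward; pixel columns grow to the right and rows downward; lengths in m; the calibration is good to about 2 mm. A picture is of the moment at which its call begins. There is no depth.
- job.close_job(): hands the job in; it is judged then, once.
The state is a dict: "t": time; "q": joint angles; "dq": joint speeds; "joint_torque": joint torques, N m; "tool_pos": TCP position; "orientation": TCP orientation; "force": force on the tool from outside, world axes, zero at the start; "wrist_torque": the same for the moment, N m; "opening": finger opening in m; "gripper_force": force on a finger pad.
Only numpy, scipy, OpenCV 4.12 (cv2) and the standard library are available. Lean on these libraries where they do the work, as an engineer would, in place of code of your own. Each camera call takes 0.05 s, during which the arm holds its last target. There are 200 camera calls.

TASK

Slide the large plywood board flat along the sawing jig until its far edge is flush against the fence, then press down the knob of the hold-down on that board's side (the one with the small offcut stays up) so that its pad bears on the board with about 10 N. Finish while still holding the knob pressed like that, with only the hold-down touching the board, not the gripper. Leave the offcut and the tin of screws where they are.

Things in the scene. Friction and masses are not known exactly. Their poses are not given: they have to be found in the camera images.
- jig: Fixed sawing jig: wooden base plate 340 (x) x 460 (y) x 18 mm thick; origin at the centre of its underside, on the table. x points away from the robot's side to the fence, y along the fence to the left. Two identical spring hold-downs stand over it, plunger axes vertical at x = +75 mm, y = +120 mm (left) and -120 mm (right), on steel brackets 125 mm tall behind the fence.
- fence (a point): Middle of the foot of the fence's near face, at x = +120 mm in the jig's frame, on top of the plate. The fence is a straight wooden strip along the jig's y, 440 mm long, 30 mm thick, standing 30 mm above the plate.
- board: The workpiece: loose plain plywood board 150 (x) x 180 (y) x 18 mm, about 0.3 kg, flat on the plate in front of the left or the right hold-down, 25 to 55 mm short of the fence and a little askew. Origin: centre of its underside; its x axis points roughly at the fence. Flush, its origin is at x = +45 mm in the jig's frame.
- offcut: Small loose plywood offcut 75 x 55 x 18 mm lying on the plate at the other hold-down: not the workpiece, leave it. Origin: centre of its underside.
- tin: Small closed steel tin of screws, 36 mm across, 35 mm tall, standing on the plate near the middle of its near edge. Leave it. Origin: centre of its underside.
- left_plunger (a joint): Downward travel of the left plunger in m: 0 = up (at rest), 0.060 = bottom stop; springs back up by itself. Pushing it takes 2.5 N at first, 5 N just before the pad lands on the board at 0.030. Then the pad's push on the board starts at 2 N and grows 0.5 N per mm of further travel: 10 N at 0.046 (16 N on the knob). Fully down is too hard.
- right_plunger (a joint): Downward travel of the right plunger in m. Same travel and springs as the left one.
- left_knob (a point): Centre of the flat top (40 mm across) of the left plunger's round black knob, where to press; 230 mm above the table at rest. The knob is 48 mm across and 30 mm tall, on a vertical steel rod that slides straight down through a steel sleeve 36 mm across whose top is 132 mm above the table.
- right_knob (a point): The same point of the right plunger's knob; 230 mm above the table at rest.
- left_pad: Black rubber foot 32 mm across, on its own spring under the left plunger's rod. Origin: centre of its underside, 66 mm above the table at rest (48 mm above the plate); it goes down with the plunger until it meets the board.
- right_pad: The same foot under the right plunger.
Things that resemble listed ones, but are neither listed nor needed, are in the scene too. Of the things like the board, leave any that is turquoise; of the rest the larger one is meant.

How it is judged:
On the way:
1. the board lies flush against the fence, neither hold-down pressed yet (x of board in the frame of jig above 0.04 m and angle between the x axis of board and the x axis of jig, either way round below 0.04 rad and value of joint each of left_plunger, right_plunger below 0.02 m), for 0.2 s.
At the end, for the whole second after the job is handed in: The board lies flat and still, flush against the fence (far edge within 5 mm, square within 0.04 rad), and the hold-down on its side is being held down so that its pad presses on the board with 6 to 14 N; the other hold-down is up and the robot does not touch the board (x of board in the frame of jig above 0.04 m and angle between the x axis of board and the x axis of jig, either way round below 0.04 rad and ((y of board in the frame of jig above 0 m and (contact force between left_pad and board between 6 and 14 N and value of joint left_plunger above 0.034 m) and value of joint right_plunger below 0.01 m) or (y of board in the frame of jig below 0 m and (contact force between right_pad and board between 6 and 14 N and value of joint right_plunger above 0.034 m) and value of joint left_plunger below 0.01 m)) and angle between board's own z axis and vertical below 0.03 rad and linear speed of board below 0.02 m/s and contact force between each of the fingers, the arm and board below 0.5 N); the arm keeps its last pose, push and grip.
It fails at once if the hold-down over the offcut is pressed ((y of board in the frame of jig above 0 m and value of joint right_plunger above 0.015 m) or (y of board in the frame of jig below 0 m and value of joint left_plunger above 0.015 m)).
It fails at once if the offcut is pushed away (distance of offcut from where it was at the start of the episode above 0.02 m).
It fails at once if the tin is pushed away (distance of tin from where it was at the start of the episode above 0.02 m).
It also fails if it takes over 48 s, if anything falls off the work surface, if the arm or the gripper's body presses on something with over 40 N, if the wrist force passes 120 N, or if a joint passes its speed limit or range.

## Working session

There is one attempt and no reset: what is moved stays moved. The work goes in short steps, Python scripts to look and compute and a shell command to move; the robot and the scene stay as the last step left them, time stands still between calls to the robot, and variables do not carry over. Pictures are saved under pics/ and viewed, at most 10 in all, crops included, and the job is handed in when it is done.

```bash
ls; mkdir -p pics; python3 - <<'E'
from plant import robot, read_camera
import cv2
for n in("scene","top"):
    c=read_camera(n); cv2.imwrite(f"pics/{n}0.png",c["image"]); print(n,c["K"],c["D"],c["extrinsics"])
print(robot.read_state())
E
```

```text
pics
scene [[383.49155713   0.         246.81765472]
 [  0.         383.49155713 193.92746692]
 [  0.           0.           1.        ]] [-0.07808516  0.          0.          0.          0.        ] [[ 0.13093032  0.99118351 -0.02031026 -0.03695922]
 [ 0.69597813 -0.10648626 -0.71012331 -0.20122175]
 [-0.70602528  0.07884118 -0.70378432  1.38515052]
 [ 0.          0.          0.          1.        ]]
top [[349.10770672   0.         251.44751138]
 [  0.         349.10770672 196.11412566]
 [  0.           0.           1.        ]] [0.00336624 0.         0.         0.         0.        ] [[-0.00996983 -0.99989784  0.0102431  -0.012979  ]
 [-0.99889373  0.009488   -0.04605747  0.43746142]
 [ 0.04595558 -0.01069096 -0.99888627  1.00190097]
 [ 0.          0.          0.          1.        ]]
{'t': 0.1, 'q': array([ 1.11661657e+00,  1.31055226e-01,  1.48917192e+00,  2.61822135e-07,
        1.52297404e+00, -8.54269956e-02]), 'dq': array([ 0.00082501,  0.00067561, -0.00172762,  0.00052499, -0.00213876,
       -0.00119812]), 'joint_torque': array([ 7.93989311e-04, -5.61337960e+01, -4.93096590e+01,  7.70473899e-02,
        2.90251721e-02, -5.85551925e-05]), 'tool_pos': array([0.21602257, 0.55917115, 0.1868097 ]), 'orientation': array([-5.75880434e-01, -3.08792243e+00,  2.43481659e-03]), 'force': array([-0.30497487,  0.10479737, -1.34973898]), 'wrist_torque': array([-0.01513063,  0.04849537, -0.0191019 ]), 'gripper_force': 0.0, 'opening': 0.09273196075857479}
```

View pics/scene0.png

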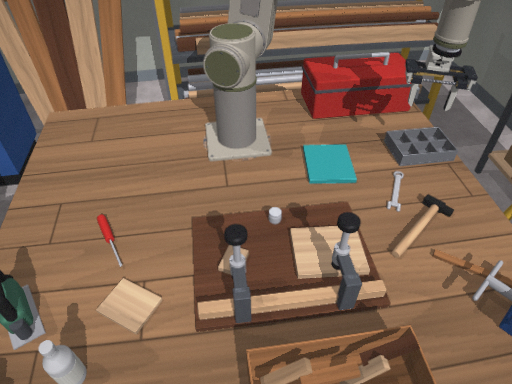

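View pics/top0.png

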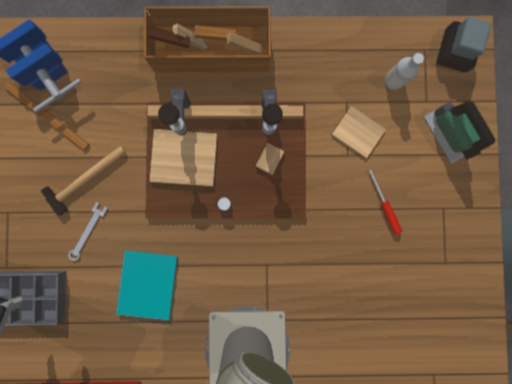

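The scene shows the board under the left hold-down (robot's left, +y). In the top view the board is at about (150–217, 130–187), the tin at (224,204), the offcut at (269,159), the left knob at (168,113) and the fence along row 112.

```bash
cat > h.py <<'E'
import numpy as np, cv2
from plant import robot, read_camera
def ray(c,px):
    u=cv2.undistortPoints(np.float64([[px]]),c["K"],np.float64(c["D"]))[0,0]
    R,t=c["extrinsics"][:3,:3],c["extrinsics"][:3,3]
    return -R.T@t, R.T@np.array([*u,1])
def onz(c,px,z):
    o,d=ray(c,px); return o+d*(z-o[2])/d[2]
def proj(c,P):
    R,t=c["extrinsics"][:3,:3],c["extrinsics"][:3,3]
    return cv2.projectPoints(np.float64(P).reshape(-1,3),cv2.Rodrigues(R)[0],t,c["K"],np.float64(c["D"]))[0][:,0]
E
python3 - <<'E'
from h import *
c=read_camera("top"); s=read_camera("scene")
a=c["image"][90:235,135:320]; cv2.imwrite("pics/t1.png",cv2.resize(a,None,fx=4,fy=4,interpolation=cv2.INTER_CUBIC))
hsv=cv2.cvtColor(c["image"],cv2.COLOR_BGR2HSV)
for p in [(185,160),(230,150),(220,112),(269,160),(300,200),(330,200)]: print(p,hsv[p[1],p[0]])
b=s["image"][195:330,185:395]; cv2.imwrite("pics/s1.png",cv2.resize(b,None,fx=3.8,fy=3.8,interpolation=cv2.INTER_CUBIC))
E
```

```text
(185, 160) [ 17  95 129]
(230, 150) [ 11 137  95]
(220, 112) [ 16 110 192]
(269, 160) [ 16  94 122]
(300, 200) [ 11 145  88]
(330, 200) [ 15 126 130]
```

View pics/t1.png

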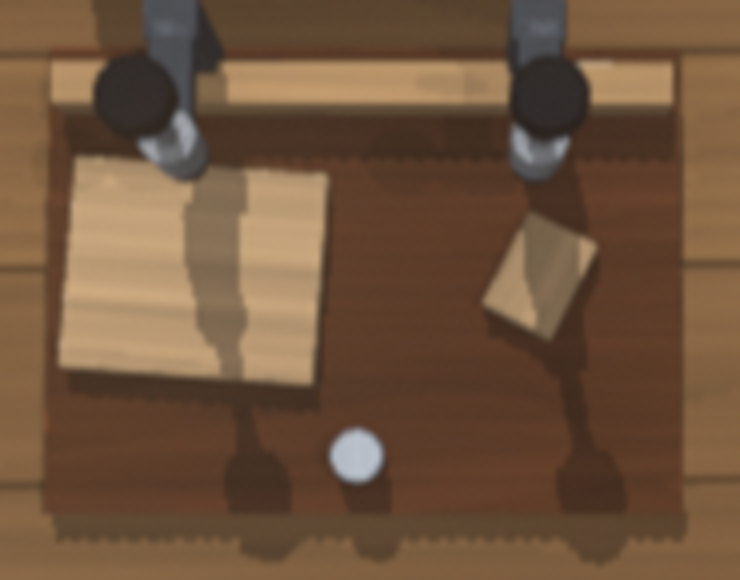

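View pics/s1.png

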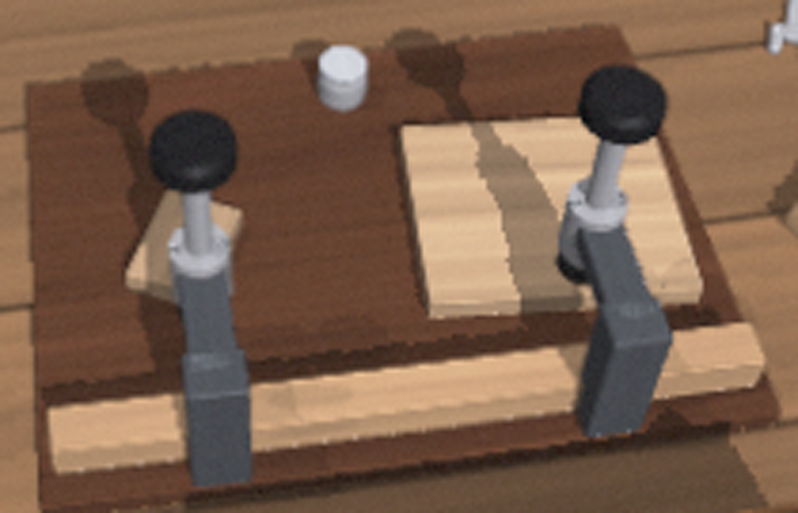

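The top crop shows the board's top corners at (75,156), (328,172), (314,385), (59,368), the fence's near top edge from (50,107) to (672,107), and the tin at (357,456). The scene crop has the left knob at (623,100). Next I convert these to world coordinates.

```bash
python3 - <<'E'
from h import *
np.set_printoptions(precision=4,suppress=True)
c=read_camera("top"); s=read_camera("scene")
T=lambda u,v:(135+(u+.5)/4-.5,90+(v+.5)/4-.5)
S=lambda u,v:(185+(u+.5)/3.8-.5,195+(v+.5)/3.8-.5)
def show(n,pts,z):
    P=np.array([onz(c,T(*p),z) for p in pts]); print(n,P[:,:2].tolist() if 0 else P[:,:2]); return P
f=show("fence near top edge",[(50,107),(672,107)],.048)
n=show("plate near corners",[(42,514),(684,514)],.018)
b=show("board",[(75,156),(328,172),(314,385),(59,368)],.036)
show("tin",[(357,456)],.053)
show("knobL",[(134,93)],.225);show("knobR",[(549,95)],.225)
show("off",[(533,212),(598,244),(549,341),(482,304)],.036)
o,d=ray(s,S(623,93)); print("knobL scene",o+d*(.23-o[2])/d[2])
d=f[0]-f[1]; yaw=np.arctan2(-d[0],d[1]); d2=n[0]-n[1]
print("yaw",yaw,np.arctan2(-d2[0],d2[1]))
m=(f[0]+f[1])/2; x=np.array([np.cos(yaw),np.sin(yaw)]); y=np.array([-x[1],x[0]])
jig=m[:2]-.12*x; print("jig",jig,"near est",n.mean(0)[:2]+.17*x,"knobs",jig+.075*x+.12*y,jig+.075*x-.12*y)
e=(b[0]+b[1]-b[2]-b[3])[:2]; print("board yaw",np.arctan2(e[1],e[0]),"in jig",(b.mean(0)[:2]-jig)@x,(b.mean(0)[:2]-jig)@y)
E
```

```text
fence near top edge [[ 0.6627  0.2741]
 [ 0.6596 -0.1636]]
plate near corners [[ 0.3769  0.2874]
 [ 0.3722 -0.1721]]
board [[0.6307 0.2597]
 [0.6179 0.0803]
 [0.4661 0.091 ]
 [0.4798 0.2706]]
tin [[0.4152 0.0598]]
knobL [[0.621  0.1749]]
knobR [[ 0.6182 -0.064 ]]
off [[ 0.5881 -0.0652]
 [ 0.5648 -0.1112]
 [ 0.4958 -0.0755]
 [ 0.5226 -0.0283]]
knobL scene [0.6258 0.1735 0.23  ]
yaw -0.0070112635205022995 -0.010175036562813863
jig [0.5411 0.0561] near est [0.5445 0.0564] knobs [0.617  0.1756] [ 0.6153 -0.0644]
board yaw -0.07104645007334756 in jig 0.00665816456150725 0.11937409388946531
```

```bash
python3 -m inch '[20,-35,0,3,100, 40,-70,0,7,100, 60,-105,0,11,100, 80,-140,0,15,100, 100,-175,0,19,100, 120,-210,0,20.7,100, 140,-245,0,20.7,100, 160,-280,0,20.7,100, 180,-315,0,20.7,100, 200,-350,0,20.7,100]'; python3 -m inch '[10,-17,-10,0,100, 19,-34,-30,0,100, 19,-34,-60,0,100, 19,-34,-90,0,100,19,-34,-110,0,100,19,-34,-110,0,100,19,-34,-110,0,100]'
```

```text
t: 1.13
tool_pos: [0.4169, 0.2079, 0.188]
orientation: [0.012, 3.141, 0.0]
force: [0.2, -0.2, -1.7]
opening: 0.0926
gripper_force: 0.0
t: 1.72
tool_pos: [0.4342, 0.1753, 0.077]
orientation: [-0.012, -3.139, 0.001]
force: [0.5, 0.1, 0.4]
opening: 0.0931
gripper_force: 0.0
```

```bash
python3 -m inch '[0,0,-20,0,100,0,0,-40,0,100,0,0,-52,0,100,0,0,-52,0,100,0,0,-52,0,100]'; python3 - <<'E'
from h import *
s=read_camera("scene")
b=s["image"][175:310,185:395]; cv2.imwrite("pics/s2.png",cv2.resize(b,None,fx=3.8,fy=3.8,interpolation=cv2.INTER_CUBIC))
E
```

```text
t: 2.13
tool_pos: [0.4361, 0.1761, 0.0273]
orientation: [0.011, 3.14, 0.001]
force: [0.1, -0.1, -0.4]
opening: 0.0929
gripper_force: 0.0
```

View pics/s2.png

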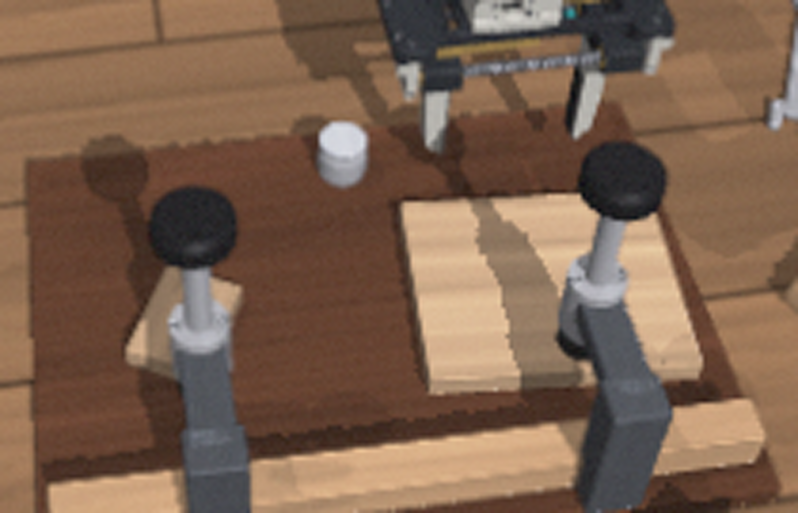

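The fingers, at (435,145) and (580,132) in the crop, straddle the board's centre behind its near edge and are clear of the tin. I'll push now.

```bash
python3 -m inch '[5,0,-2,0,100,10,0,-2,0,100,15,0,-2,0,100,20,0,-2,0,100,25,0,-2,0,100,30,0,-2,0,100,34,0,-2,0,100,38,0,-2,0,100,42,0,-2,0,100,45,0,-2,0,100]'; python3 -m inch '[3,0,0,0,100,6,0,0,0,100,9,0,0,0,100,11,0,0,0,100,13,0,0,0,100,13,0,0,0,100]'
```

```text
t: 3.02
tool_pos: [0.4807, 0.1757, 0.0237]
orientation: [-0.012, -3.141, 0.0]
force: [0.7, 0.2, 0.1]
opening: 0.0934
gripper_force: 0.0
t: 3.52
tool_pos: [0.4937, 0.1757, 0.0238]
orientation: [0.012, 3.141, 0.0]
force: [0.5, 0.2, -0.4]
opening: 0.0934
gripper_force: 0.0
```

```bash
python3 -m inch '[1.5,0,0,0,100,3,0,0,0,100,4.5,0,0,0,100,6,0,0,0,100,6,0,0,0,100]';  python3 -m inch '[1,0,0,0,100,2,0,0,0,100,2,0,0,0,100]'; python3 - <<'E'
from h import *
s=read_camera("scene")
b=s["image"][195:330,185:395]; cv2.imwrite("pics/s3.png",cv2.resize(b,None,fx=3.8,fy=3.8,interpolation=cv2.INTER_CUBIC))
E
```

```text
t: 3.93
tool_pos: [0.4996, 0.1757, 0.0238]
orientation: [0.012, 3.141, 0.0]
force: [0.1, -0.6, -0.7]
opening: 0.0927
gripper_force: 0.0
t: 4.18
tool_pos: [0.5015, 0.1757, 0.0238]
orientation: [0.012, 3.141, 0.0]
force: [-0.1, 0.1, 0.3]
opening: 0.0928
gripper_force: 0.0
```

View pics/s3.png

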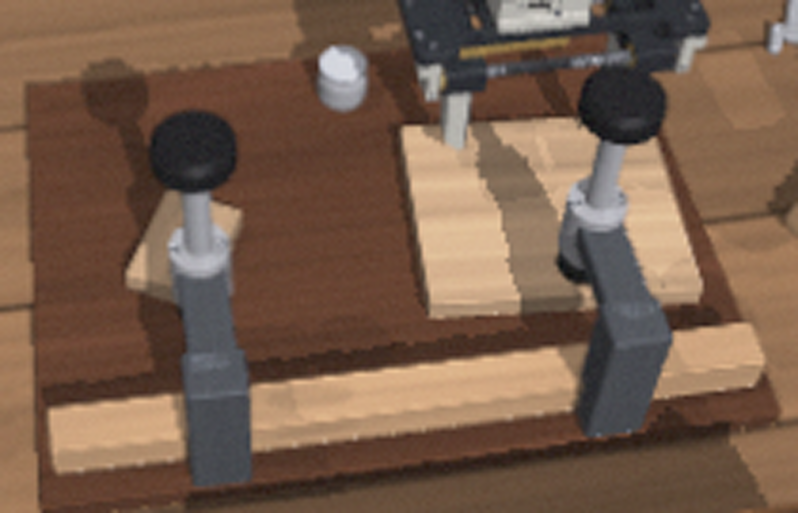

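The board has not moved. The open fingertips pass over it, with the tip at (455,145) on top of the board, so they ride higher than the TCP when open. I'll back off and feel for the plate.

```bash
python3 -m inch '[-10,0,5,0,100,-25,0,5,0,100,-45,0,5,0,100,-65,0,5,0,100,-66,0,5,0,100,-66,0,0,0,100,-66,0,-3,0,100,-66,0,-6,0,100,-66,0,-6,0,100]';  python3 -m inch '[0,0,-2,0,100,0,0,-3,0,100,0,0,-3,0,100]'; python3 -m inch '[0,0,-1,0,100,0,0,-2,0,100,0,0,-2,0,100]'
```

```text
t: 4.98
tool_pos: [0.4354, 0.1754, 0.0169]
orientation: [-0.012, -3.141, 0.001]
force: [-0.7, -0.4, 0.4]
opening: 0.0931
gripper_force: 0.0
t: 5.23
tool_pos: [0.4353, 0.1756, 0.0144]
orientation: [-0.012, -3.141, 0.0]
force: [0.0, 0.9, -0.0]
opening: 0.0931
gripper_force: 0.0
t: 5.48
tool_pos: [0.4352, 0.1756, 0.0126]
orientation: [-0.012, -3.141, 0.0]
force: [-1.0, -0.0, -0.1]
opening: 0.0936
gripper_force: 0.0
```

```bash
python3 - <<'E'
from h import *
s=read_camera("scene")
# tip rows seen earlier in s2 crop (offset 185,175) at x=.436
for u,v in [(435,150),(580,136)]:
    o,d=ray(s,(185+u/3.8,175+v/3.8)); print(o+d*(.436+.004-o[0])/d[0])
E
```

```text
[0.44       0.1258099  0.04969561]
[0.44       0.23455665 0.04676089]
```

```bash
python3 -m inch '[0,0,-2,0,100,0,0,-3,0,100,0,0,-3,0,100]';  python3 -m inch '[0,0,-2,0,100,0,0,-3,0,100,0,0,-3,0,100]'; python3 -m inch '[0,0,-1,0,100,0,0,-2,0,100,0,0,-2,0,100]'; python3 - <<'E'
from h import *
s=read_camera("scene")
b=s["image"][190:270,270:370]; cv2.imwrite("pics/s4.png",cv2.resize(b,None,fx=7,fy=7,interpolation=cv2.INTER_CUBIC))
E
```

```text
t: 5.78
tool_pos: [0.435, 0.1756, 0.0094]
orientation: [-0.012, -3.141, 0.0]
force: [-0.1, -0.1, -0.5]
opening: 0.0924
gripper_force: 0.0
t: 6.03
tool_pos: [0.435, 0.1756, 0.0064]
orientation: [-0.012, -3.141, 0.0]
force: [0.0, -0.6, 0.3]
opening: 0.0931
gripper_force: 0.0
t: 6.28
tool_pos: [0.4351, 0.1756, 0.0045]
orientation: [-0.012, -3.141, 0.0]
force: [0.4, -0.4, 0.2]
opening: 0.0932
gripper_force: 0.0
```

View pics/s4.png

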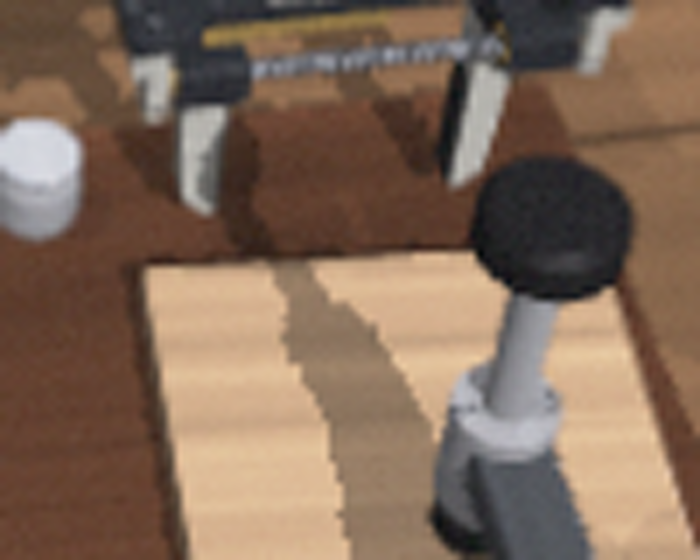

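The tips, at (205,213) and (460,187), now sit just above the plate and below the board's top. I'll push again in steps.

```bash
python3 -m inch '[5,0,0,0,100,10,0,0,0,100,15,0,0,0,100,20,0,0,0,100,25,0,0,0,100,30,0,0,0,100,34,0,0,0,100,38,0,0,0,100,42,0,0,0,100,45,0,0,0,100]'; python3 -m inch '[3,0,0,0,100,6,0,0,0,100,9,0,0,0,100,11,0,0,0,100,13,0,0,0,100,13,0,0,0,100]'; python3 - <<'E'
from h import *
s=read_camera("scene")
b=s["image"][195:330,185:395]; cv2.imwrite("pics/s5.png",cv2.resize(b,None,fx=3.8,fy=3.8,interpolation=cv2.INTER_CUBIC))
E
```

```text
t: 7.17
tool_pos: [0.4806, 0.1756, 0.0046]
orientation: [-0.012, -3.141, 0.0]
force: [-2.0, 0.5, 0.8]
opening: 0.0932
gripper_force: 0.9
t: 7.67
tool_pos: [0.4937, 0.1757, 0.0048]
orientation: [0.012, 3.141, 0.0]
force: [-0.7, 0.3, -0.0]
opening: 0.0929
gripper_force: 0.2
```

View pics/s5.png

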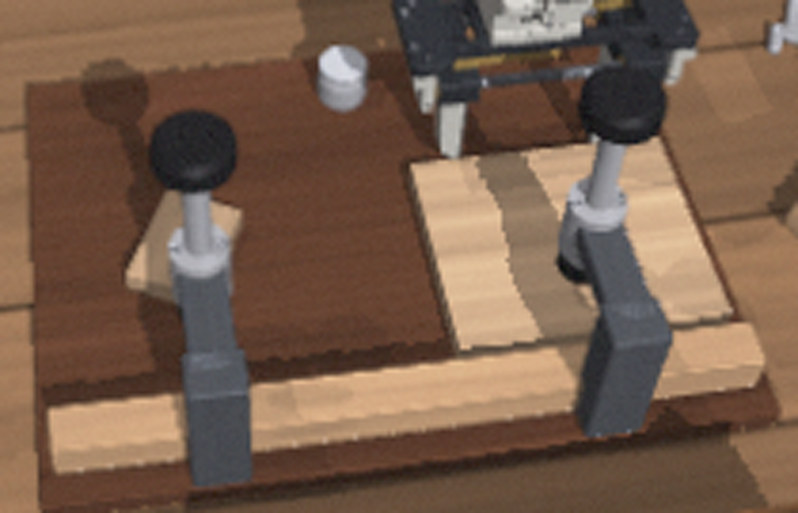

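The board slides and squares up: its far corners are at (458,352) and (733,315), close to the fence. I'll push gently until the force rises.

```bash
python3 -m inch '[1.5,0,0,0,100,3,0,0,0,100,4.5,0,0,0,100,6,0,0,0,100]'; python3 -m inch '[1,0,0,0,100,2,0,0,0,100]'; python3 -m inch '[1,0,0,0,100,2,0,0,0,100]'
```

```text
t: 8.05
tool_pos: [0.4993, 0.1757, 0.0047]
orientation: [-0.012, -3.141, 0.0]
force: [-0.9, 0.6, 0.1]
opening: 0.093
gripper_force: 0.9
t: 8.22
tool_pos: [0.5014, 0.1757, 0.0047]
orientation: [-0.012, -3.141, 0.0]
force: [-2.1, 0.2, -0.1]
opening: 0.093
gripper_force: 0.9
t: 8.38
tool_pos: [0.5033, 0.1757, 0.0047]
orientation: [-0.012, -3.141, 0.0]
force: [-1.7, -0.5, 0.5]
opening: 0.0929
gripper_force: 0.9
```

```bash
for i in 1; do python3 -m inch '[1,0,0,0,100,2,0,0,0,100]'; done;  python3 -m inch '[0.7,0,0,0,100,1.5,0,0,0,100]'; python3 - <<'E'
from h import *
c=read_camera("top")
a=c["image"][90:200,135:245]; cv2.imwrite("pics/t6.png",cv2.resize(a,None,fx=5.4,fy=5.4,interpolation=cv2.INTER_CUBIC))
E
```

```text
t: 8.55
tool_pos: [0.5054, 0.1757, 0.0047]
orientation: [0.012, 3.142, 0.0]
force: [-1.4, 0.9, 1.2]
opening: 0.093
gripper_force: 0.9
t: 8.72
tool_pos: [0.5069, 0.1756, 0.0047]
orientation: [-0.012, -3.142, 0.0]
force: [-1.8, 0.8, -0.8]
opening: 0.0928
gripper_force: 0.9
```

View pics/t6.png

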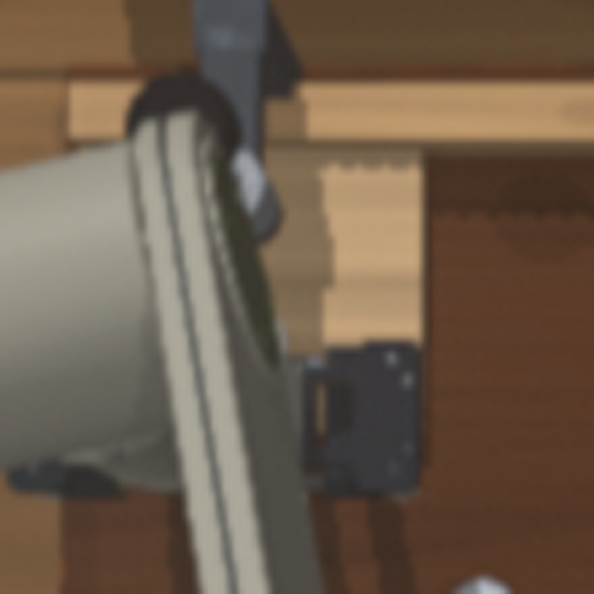

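The top view shows the board's far edge at about row 148, next to the fence edge at row 142, so it is nearly flush. I'll keep pushing until the force rises.

```bash
python3 -m inch '[0.7,0,0,0,100,1.5,0,0,0,100]'; python3 -m inch '[0.7,0,0,0,100,1.5,0,0,0,100]'
```

```text
t: 8.93
tool_pos: [0.5078, 0.1757, 0.0046]
orientation: [-0.012, -3.141, 0.0]
force: [-5.3, 0.5, 2.3]
opening: 0.0928
gripper_force: 2.7
t: 9.1
tool_pos: [0.5081, 0.1758, 0.0043]
orientation: [-0.012, -3.138, 0.0]
force: [-10.8, 0.8, 6.2]
opening: 0.0927
gripper_force: 5.5
```

```bash
python3 -m inch '[1,0,0,0,100,1,0,0,0,100,1,0,0,0,100]'; python3 -m inch '[-3,0,0,0,100,-6,0,0,0,100,-15,0,0,0,100,-35,0,0,0,100,-65,0,0,0,100,-65,0,35,0,100,-65,0,70,0,60,-65,0,105,0,30,-65,0,140,0,0,-65,0,175,0,0]' 20;  python3 -m inch '[0,0,40,0,0,0,0,80,0,0,0,0,85,0,0,0,0,85,0,0]'; python3 - <<'E'
from h import *
c=read_camera("top");s=read_camera("scene")
a=c["image"][95:205,135:245]; b=s["image"][200:310,285:395]
cv2.imwrite("pics/m7.png",cv2.resize(np.hstack([a,b]),None,fx=3.6,fy=3.6,interpolation=cv2.INTER_CUBIC))
E
```

```text
t: 9.35
tool_pos: [0.5082, 0.1758, 0.0042]
orientation: [-0.012, -3.136, 0.0]
force: [-11.9, 0.3, 7.6]
opening: 0.093
gripper_force: 6.5
t: 10.18
tool_pos: [0.4453, 0.1756, 0.1816]
orientation: [0.012, 3.14, 0.0]
force: [1.0, 1.2, 0.2]
opening: 0.0709
gripper_force: 0.0
t: 10.52
tool_pos: [0.4477, 0.1762, 0.2688]
orientation: [0.012, 3.134, 0.003]
force: [0.2, 0.4, -0.4]
opening: 0.044
gripper_force: 0.0
```

View pics/m7.png

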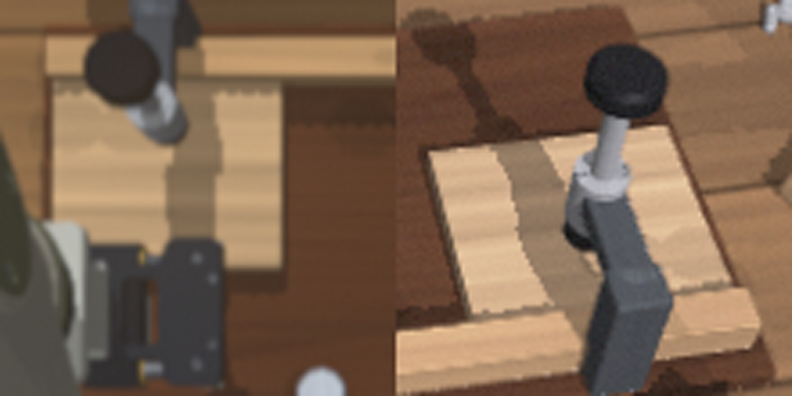

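The board is flush and square: in both views there is no gap along the fence, and the tin is unmoved. Next I shut the hand and move over the left knob.

```bash
python3 -m inch '[25,0,0,0,0,50,0,0,0,0,75,0,0,0,0,100,0,0,0,0,125,0,0,0,0,150,0,0,0,0,172,-1,0,0,0,172,-1,0,0,0,172,-1,0,0,0,172,-1,0,0,0]' 20;  python3 - <<'E'
from h import *
s=read_camera("scene")
b=s["image"][160:300,270:430]
cv2.imwrite("pics/s8.png",cv2.resize(b,None,fx=4,fy=4,interpolation=cv2.INTER_CUBIC)); print(robot.read_state()["tool_pos"])
E
```

```text
t: 11.45
tool_pos: [0.6165, 0.1746, 0.2625]
orientation: [-0.012, -3.138, 0.001]
force: [0.7, -0.4, -1.4]
opening: 0.0008
gripper_force: 0.0
[0.61656082 0.17469111 0.26341024]
```

View pics/s8.png

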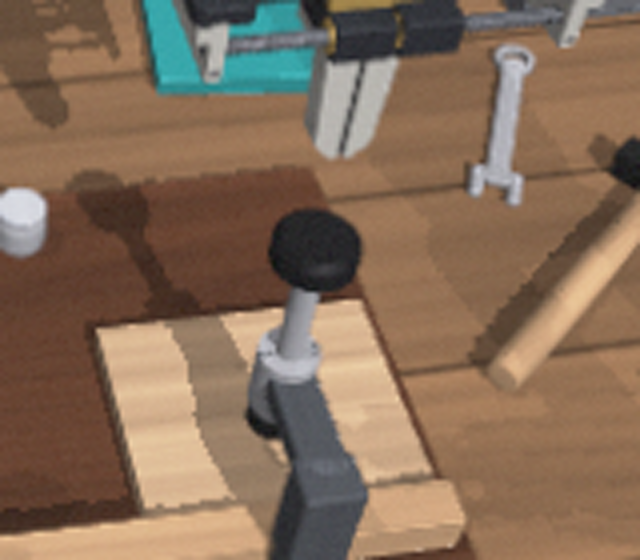

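The shut tip is at (340,153) and the knob top is centred near (318,238). I'll check the alignment numerically.

```bash
python3 - <<'E'
from h import *
s=read_camera("scene");c=read_camera("top")
p=robot.read_state()["tool_pos"]
f=lambda q:(q-[270,160])*4+1.5
print(p,f(proj(s,[p,[p[0],p[1],.23],[.62,.175,.23],[.625,.175,.23]])))
# knob top blob in scene: dark pixels
g=cv2.cvtColor(s["image"],cv2.COLOR_BGR2GRAY)[205:235,330:365]
m=(g<60).astype(np.uint8); n,l,st,ce=cv2.connectedComponentsWithStats(m); i=1+st[1:,4].argmax(); print(st[i],ce[i]+[330,205])
print("knob mid",onz(s,ce[i]+[330,205],.215))
E
```

```text
[0.61690851 0.17485458 0.2646873 ] [[324.3082468  179.50512521]
 [313.03791778 225.09284835]
 [315.14880138 229.39948077]
 [318.15274079 236.46407524]]
[  7   7  23  23 392] [348.18622449 222.39540816]
knob mid [0.62222369 0.17638862 0.215     ]
```

```bash
python3 -m inch '[5,-2,-5,0,0,5,-2,-15,0,0,5,-2,-25,0,0,5,-2,-28,0,0,5,-2,-28,0,0]'; python3 -m inch '[0,0,-2,0,0,0,0,-4,0,0,0,0,-4,0,0]'; python3 - <<'E'
from h import *
s=read_camera("scene")
b=s["image"][170:300,280:410]
cv2.imwrite("pics/s9.png",cv2.resize(b,None,fx=4,fy=4,interpolation=cv2.INTER_CUBIC)); print(robot.read_state()["tool_pos"])
E
```

```text
t: 12.02
tool_pos: [0.6216, 0.1725, 0.2343]
orientation: [-0.012, -3.138, 0.001]
force: [-0.2, 0.3, -0.2]
opening: 0.0004
gripper_force: 0.0
t: 12.27
tool_pos: [0.6228, 0.1727, 0.2326]
orientation: [0.012, 3.141, 0.0]
force: [1.1, -0.5, -0.4]
opening: 0.0005
gripper_force: 0.0
[0.62283152 0.17270088 0.23285132]
```

View pics/s9.png

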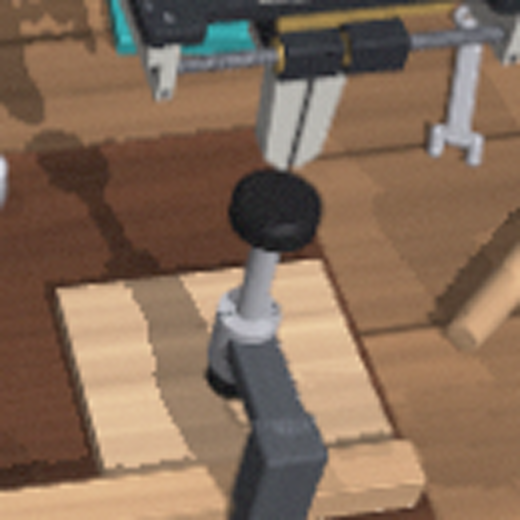

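I have now viewed 12 pictures, which is over the limit of 10, so I'll view no more and work by force and numbers. The tip (290,165) is still above the knob top (276,203) and in line with it.

```bash
python3 -m inch '[0,0,-3,0,0,0,0,-6,0,0,0,0,-9,0,0,0,0,-9,0,0]' | sed -n '2p;4p'; python3 -m inch '[0,0,-2,0,0,0,0,-4,0,0,0,0,-4,0,0]'| sed -n '2p;4p';python3 -m inch '[0,0,-2,0,0,0,0,-4,0,0,0,0,-4,0,0]'| sed -n '2p;4p';python3 -m inch '[0,0,-2,0,0,0,0,-4,0,0,0,0,-4,0,0]'| sed -n '2p;4p'
```

```text
tool_pos: [0.6224, 0.1726, 0.2226]
force: [-0.1, -0.4, 0.2]
tool_pos: [0.6226, 0.1726, 0.2191]
force: [0.7, -0.5, -0.0]
tool_pos: [0.6226, 0.1727, 0.2151]
force: [-0.6, -0.5, -0.5]
tool_pos: [0.6226, 0.1726, 0.2111]
force: [-0.2, 0.4, -0.1]
```

```bash
for i in 1; do python3 -m inch '[0,0,-2,0,0,0,0,-3,0,0,0,0,-3,0,0]' | sed -n '2p;4p'; python3 -m inch '[0,0,-2,0,0,0,0,-3,0,0,0,0,-3,0,0]'| sed -n '2p;4p';python3 -m inch '[0,0,-2,0,0,0,0,-3,0,0,0,0,-3,0,0]'| sed -n '2p;4p';done
```

```text
tool_pos: [0.6226, 0.1726, 0.2084]
force: [0.1, -0.3, 0.2]
tool_pos: [0.6226, 0.1726, 0.2053]
force: [-0.3, 0.6, 0.1]
tool_pos: [0.6226, 0.1726, 0.2023]
force: [-0.2, -0.9, -0.7]
```

```bash
python3 - <<'E'
from h import *
s=read_camera("scene"); p=robot.read_state()["tool_pos"]; im=s["image"]
g=cv2.cvtColor(im,cv2.COLOR_BGR2GRAY)
m=(g<60).astype(np.uint8)[205:250,325:375]; n,l,st,ce=cv2.connectedComponentsWithStats(m); i=1+st[1:,4].argmax(); print("knob",st[i]+[325,205,0,0,0],ce[i]+[325,205])
hsv=cv2.cvtColor(im,cv2.COLOR_BGR2HSV)
w=((hsv[...,1]<55)&(hsv[...,2]>110)).astype(np.uint8)
for r in range(190,240,2): print(r,''.join('#' if g[r,x]<60 else 'o' if w[r,x] else '.' for x in range(330,380)))
print(p,proj(s,[p,[p[0],p[1],p[2]+.02],[.62,.175,.23]]))
E
```

```text
knob [337 214  23  21 262] [347.84351145 225.16412214]
190 ..........o.#####.....##########################.o
192 .............##...#####.########..###.....#.....#o
194 .........ooo......#.........#.##...#############..
196 .oooooooooooooooo.##############...#############..
198 o.o.o.............#############################...
200 ................##############.oo.................
202 ................oooooooo.oooooooo.................
204 ...............ooooooooo.ooooooo..................
206 ...............oooooooo.oooooooo..................
208 ...............oooooooo.ooooooo...................
210 ..............oooooooo.ooooooo....................
212 ..............oooooooo.oooooo.....................
214 ..........##..ooooooo.ooooooo.....................
216 .........###..ooooooo.oooooo......................
218 ........#####.oooooo.oooooo.#.....................
220 ........######.ooooo.ooo..####....................
222 .......#########...##.########....................
224 .......#######################....................
226 ........#############..######.....................
228 .........###########..#######.....................
230 ...........#################......................
232 ................##########........................
234 ..............oooooo######........................
236 ##########...oooooo...............................
238 .............oooooo...............................
[0.62265762 0.172636   0.20248898] [[345.59108557 226.58887689]
 [347.13362449 220.41560289]
 [348.41220034 216.97487019]]
```

The tip is visually at the top of the knob, about to touch. I'll keep feeling downwards.

```bash
for i in 1; do python3 -m inch '[0,0,-2,0,0,0,0,-2,0,0]' | sed -n '2p;4p'; python3 -m inch '[0,0,-2,0,0,0,0,-2,0,0]'| sed -n '2p;4p';python3 -m inch '[0,0,-2,0,0,0,0,-2,0,0]'| sed -n '2p;4p';python3 -m inch '[0,0,-2,0,0,0,0,-2,0,0]'| sed -n '2p;4p';done
```

```text
tool_pos: [0.6227, 0.1726, 0.2004]
force: [0.6, 0.1, -0.3]
tool_pos: [0.6229, 0.1727, 0.1987]
force: [0.1, -0.4, 1.5]
tool_pos: [0.6229, 0.1727, 0.1968]
force: [-0.6, -0.0, 2.1]
tool_pos: [0.6229, 0.1727, 0.1946]
force: [-0.4, -0.5, 2.8]
```

Contact came at z≈0.1995, so the target is about 0.1535 with about 16 N on the knob.

```bash
python3 -m inch '[0,0,-4,0,0,0,0,-8,0,0,0,0,-12,0,0,0,0,-16,0,0,0,0,-20,0,0,0,0,-23,0,0,0,0,-23,0,0]' | sed -n '2p;4p'; python3 -m inch '[0,0,-3,0,0,0,0,-5,0,0,0,0,-5,0,0]'| sed -n '2p;4p';python3 -m inch '[0,0,-3,0,0,0,0,-5,0,0,0,0,-5,0,0]'| sed -n '2p;4p'
```

```text
tool_pos: [0.6229, 0.1727, 0.171]
force: [1.8, 1.2, 4.9]
tool_pos: [0.623, 0.1727, 0.1673]
force: [-0.2, -0.7, 9.1]
tool_pos: [0.623, 0.1727, 0.1628]
force: [-1.8, 0.0, 11.5]
```

```bash
python3 -m inch '[0,0,-3,0,0,0,0,-6,0,0,0,0,-9,0,0,0,0,-9.5,0,0,0,0,-9.5,0,0,0,0,-9.5,0,0,0,0,-9.5,0,0]' | sed -n '2p;4p'; python3 - <<'E'
from h import *
F=[]
for _ in range(8):
    read_camera("scene"); s=robot.read_state(); F.append(s["force"])
print(np.mean(F,0),s["tool_pos"],s["t"])
c=read_camera("top")
for r in range(108,128,2): print(r,c["image"][r,[195,200,205,210],1], c["image"][r,150:156,1])
E
```

```text
tool_pos: [0.6231, 0.1727, 0.1548]
force: [-4.8, -1.5, 16.6]
[-5.31243837 -0.88680301 16.43889334] [0.62307652 0.17275311 0.15478787] 16.9333
108 [ 55  54  58 141] [ 74  98 139 152 153 152]
110 [ 55  57  58 141] [ 54  71 112 144 153 153]
112 [ 55  68  57 149] [ 63  64  97 140 152 152]
114 [ 55  63  56 144] [ 51  53  82 128 149 153]
116 [53 54 47 89] [ 44  43  59 102 142 151]
118 [52 58 69 95] [ 44  43  51  90 138 152]
120 [111  95 108 111] [ 48  44  47  79 128 149]
122 [148 134 144 148] [103  96  90  93 115 144]
124 [144 150 148 147] [131 138 136 135 135 144]
126 [142 149 148 148] [131 139 138 137 138 142]
```

```bash
python3 -c "
from plant import job
print(job.close_job())"
```

```text
the job is handed in; nothing more can be done
None
```

Handed in with the board flush against the fence and the left knob held down at about 16.4 N (≈45 mm travel, so about 10 N at the pad); the gripper is clear of the board, the right hold-down was not pressed and the offcut and tin were not touched, but I viewed 12 pictures, over the limit of 10, and the hand-in returned no verdict.

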